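# Glass blanks into their nests

### The job

Put each of the four blown glass blanks away in the wooden nest whose recess matches its shape and size: large ball, small ball, square lantern and oblong flask, each standing upright and fully down on the felt. The glass is fragile: set each piece down rather than dropping it, and do not tip any over. Leave the jar and the shaping paddle where they are.

Things in the scene. Friction and masses are not known exactly. Their poses are not given: they have to be found in the camera images.
- large_ball_mid (a point): Large blown glass ball blank, 68 mm in diameter with a flat foot 32 mm across, 102 mm tall over all. It stands upright on a flat foot; its z axis points up along the neck. Point: on its axis, half-way up, 51 mm above its foot. The neck is the top 38 mm (64 to 102 mm above the foot). The round neck on top, 14 mm in diameter, is the place to grip from above. Amber glass, not for squeezing hard (10 to 20 N is plenty).
- small_ball_mid (a point): Small blown glass ball blank, 40 mm in diameter with a flat foot 24 mm across, 74 mm tall over all. It stands upright on a flat foot; its z axis points up along the neck. Point: on its axis, half-way up, 37 mm above its foot. The neck is the top 38 mm (36 to 74 mm above the foot). The round neck on top, 14 mm in diameter, is the place to grip from above. Amber glass, not for squeezing hard (10 to 20 N is plenty).
- lantern_mid (a point): Square lantern-shaped glass blank: body 44 x 44 mm and 50 mm high, short cone shoulder up to 58 mm, 96 mm tall over all. It stands upright on a flat foot; its z axis points up along the neck. Point: on its axis, half-way up, 48 mm above its foot; x and y axes square to its sides. The neck is the top 38 mm (58 to 96 mm above the foot). The round neck on top, 14 mm in diameter, is the place to grip from above. Amber glass, not for squeezing hard (10 to 20 N is plenty).
- flask_mid (a point): Oblong flat flask-shaped glass blank: body 60 mm (along its x) x 30 mm (along its y) and 50 mm high, short cone shoulder up to 58 mm, 96 mm tall over all. It stands upright on a flat foot; its z axis points up along the neck. Point: on its axis, half-way up, 48 mm above its foot. The neck is the top 38 mm (58 to 96 mm above the foot). The round neck on top, 14 mm in diameter, is the place to grip from above. Amber glass, not for squeezing hard (10 to 20 N is plenty).
- nest_large_round: Nest for the large ball. The block is 92 x 92 x 16 mm, light wood, fixed to the bench, with one recess in the middle of its top, 10 mm deep, lined with grey felt; the recess floor lies 6 mm above the bench. Origin: centre of its underside, at bench height; z up. Round recess, 68 mm in diameter.
- nest_small_round: Nest for the small ball. The block is 92 x 92 x 16 mm, light wood, fixed to the bench, with one recess in the middle of its top, 10 mm deep, lined with grey felt; the recess floor lies 6 mm above the bench. Origin: centre of its underside, at bench height; z up. Round recess, 52 mm in diameter.
- nest_square: Nest for the lantern. The block is 92 x 92 x 16 mm, light wood, fixed to the bench, with one recess in the middle of its top, 10 mm deep, lined with grey felt; the recess floor lies 6 mm above the bench. Origin: centre of its underside, at bench height; z up. Square recess, 58 x 58 mm, sides along its x and y.
- nest_oblong: Nest for the flask. The block is 92 x 92 x 16 mm, light wood, fixed to the bench, with one recess in the middle of its top, 10 mm deep, lined with grey felt; the recess floor lies 6 mm above the bench. Origin: centre of its underside, at bench height; z up. Oblong recess, 74 mm along its x by 44 mm along its y.
- jar: Bystander: closed white jar, 64 mm in diameter, 90 mm tall, standing loose at the right of the work. Origin: centre of its underside.
- paddle: Bystander: shaping paddle lying loose at the left of the work, handle towards the robot, a dark 70 x 90 x 12 mm plate with a round wooden handle 16 mm thick and 110 mm long along its -y. Origin: on the underside, where plate and handle meet. (A bench burner, 0.25 m tall, is fixed well to the left of the work, 0.68 m from the centre line.)

How it is judged:
At the end, for the whole second after the job is handed in: Each blank is released, at rest and upright (within 7 degrees) in its own nest: its axis within 12 mm of the middle of the nest and its foot on the recess floor (height within 3 mm) (horizontal distance between large_ball_mid and nest_large_round below 0.012 m and z of large_ball_mid in the frame of nest_large_round between 0.054 and 0.06 m and angle between each of large_ball_mid, small_ball_mid, lantern_mid, flask_mid's own z axis and vertical below 0.12 rad and linear speed of each of large_ball, small_ball, lantern, flask below 0.02 m/s and contact force between each of large_ball, small_ball, lantern, flask and the fingers below 0.05 N and horizontal distance between small_ball_mid and nest_small_round below 0.012 m and z of small_ball_mid in the frame of nest_small_round between 0.04 and 0.046 m and horizontal distance between lantern_mid and nest_square below 0.012 m and z of lantern_mid in the frame of nest_square between 0.051 and 0.057 m and horizontal distance between flask_mid and nest_oblong below 0.012 m and z of flask_mid in the frame of nest_oblong between 0.051 and 0.057 m); the robot touches nothing.
It fails at once if a blank is tipped over (leans more than 35 degrees) (angle between any of large_ball_mid, small_ball_mid, lantern_mid, flask_mid's own z axis and vertical above 0.61 rad).
It fails at once if a blank is dropped: falls free with its foot more than 40 mm above the bench ((height (world z) of large_ball_mid above 0.091 m and contact force between large_ball and anything else below 0.01 N) or (height (world z) of small_ball_mid above 0.077 m and contact force between small_ball and anything else below 0.01 N) or (height (world z) of lantern_mid above 0.088 m and contact force between lantern and anything else below 0.01 N) or (height (world z) of flask_mid above 0.088 m and contact force between flask and anything else below 0.01 N)).
It fails at once if the jar is disturbed (moved more than 30 mm) (distance of jar from where it was at the start of the episode above 0.03 m).
It fails at once if the paddle is disturbed (moved more than 30 mm) (distance of paddle from where it was at the start of the episode above 0.03 m).
It also fails if it takes over 112 s, if anything falls off the work surface, if the arm or the gripper's body presses on something with over 40 N, if the wrist force passes 120 N, or if a joint passes its speed limit or range.

### The arm

A 6-joint arm with a two-finger parallel gripper is mounted at the origin on the work surface. World frame = base frame: x ahead of the robot, y to its left, z up, the work surface at z = 0. Lengths are in m, angles in rad, forces in N, time in s.
With the tool pointing down it reaches from about 0.4 to 0.825 m from the base axis. Payload 7 kg.
Tool frame: the origin (TCP) lies at the centre of the arm's flange, where the gripper is bolted on; the fingertips stand 178 mm ahead of it and the grasp point (between the pads) lies 159 mm ahead of it; z points along the fingers, y is the direction in which the jaws open and shut (so a half turn about z gives the same grasp; the last joint's range is limited). The gripper opens to 88 mm and grips with 3 to 60 N. Pads are 19 mm wide; open, the fingers measure 130 mm over their backs; the gripper's body (78 mm by 193 mm) begins 47 mm behind the grasp point.
Start: joints at [-0.847, 0.359, 0.012, 0, -1.224, -0.288], TCP at [0.285, -0.612, 0.405] pointing down, gripper open.
Joint ranges: [-3.07, 3.07], [-1.43, 2.12], [-1.02, 1.25], [-3.03, 1.67], [-3.05, -0], [-3.03, 3.03]. Speed limits (rad/s): [2.39, 2.39, 3.01, 3.14, 3.14, 3.14].

### API

Orientations are given as [roll, pitch, yaw] about the fixed x, y, z axes, in that order (R = Rz(yaw) Ry(pitch) Rx(roll)).
In Python, from station import * gives the robot as it stands.
- The arm moves only by the tool send_rows, never from a script. Its argument "motion" is a list of rows, each an object with "offset": the shift along the tool's x, y, z in cm, a list of three; "turn": the turn about the tool's z in degrees. In form: [{"offset": [x, y, z], "turn": turn}, ...]. A call has 1 to 8 rows; each row is the pose to reach, as a shift and turn from the pose commanded when the call began, along the tool's axes at that moment; what a row does not reach only later rows make up. A row lasts 1/10 s, in which the tool goes at most 50 mm and 8.59 degrees, less where a joint would pass 70% of its speed; a pose out of reach is approached as far as the arm can. A call with a gripper value outside its range is refused whole. "hand" is the opening, from -1 (shut) to 1 (fully open), set as the call begins (left out, the last holds). The fingers move at their own pace and stop on an object; "squeeze" is the grip in N (left out, the last holds). Time passes only in rows, so rows that repeat a pose let the fingers close. It gives the time, the measured TCP pose, the force and the opening at its end, in the units of the state.
- get_state(): the state, without advancing time (a new reading comes with each control period).
- grab_frame(name): name is "scene" or "top"; returns a dict with "frame" (384x512x3 uint8, blue, green, red), "range_z" (384x512 float32, m along the optical axis (not along the pixel's ray), 0 where there is no reading), "vertical_fov" (degrees; the focal length in pixels is half the picture's height over the tangent of half this angle, whatever the lens; pixels are square), "cx", "cy" (the principal point, pixels), "k1" (the pictures are not rectified: a ray, as slopes to the right and down, at radius r is drawn at 1 + k1 r^2 times it, then the intrinsics apply), "cam_to_world" (4x4, takes a point from camera to world coordinates). Camera axes: x right, y up, looking along -z (the intrinsics and any distortion apply to the point x, -y, -z); pixel columns grow to the right and rows downward; lengths in m; the calibration is good to about 2 mm. A picture is of the moment at which its call begins.
- job_done(): hands the job in, once; it reports no verdict.
The state is a dict: "t": time; "q": joint angles; "qd": joint speeds; "joint_efforts": joint torques, N m; "eef_pos": TCP position; "ee_rot": TCP orientation; "force": force on the tool from outside, world axes, zero at the start; "moment": the same for the moment, N m; "width": finger opening in m.
Only numpy, scipy, OpenCV 4.12 (cv2) and the standard library are available. Lean on these libraries where they do the work, as an engineer would, in place of code of your own. Each camera call takes 0.05 s, during which the arm holds its last target. There are 200 camera calls.

## Working session

There is one attempt and no reset: what is moved stays moved. The work goes in short steps, Python scripts to look and compute and a tool call to move; the robot and the scene stay as the last step left them, time stands still between calls to the robot, and variables do not carry over. Pictures are saved under pics/ and viewed, about 12 in all and at most 16, crops included, and the job is handed in when it is done.

Besides the shell and the picture viewer there is one more tool, called as name(argument=value, ...), one argument or row to a line, values as JSON. send_rows: Moves the arm, as the interface text tells. Its arguments: {"type":"object","properties":{"motion":{"type":"array"},"hand":{"type":"number"},"squeeze":{"type":"number"}},"required":["motion"]}

```bash
ls; mkdir -p pics; python3 - <<'E'
from station import *
import cv2
s=get_state(); print({k:s[k] for k in ('t','eef_pos','ee_rot','force','width')})
for n in('scene','top'):
    f=grab_frame(n); cv2.imwrite(f'pics/{n}0.png',f['frame']); print(n,f['vertical_fov'],f['cx'],f['cy'],f['k1'],f['cam_to_world'],(f['range_z']==0).mean())
E
```

```text
pics
{'t': 0.0, 'eef_pos': array([ 0.28486785, -0.61173542,  0.40370283]), 'ee_rot': array([ 3.13992493e+00, -1.67324735e-04, -2.70588494e+00]), 'force': array([-0.03913304,  0.72504535,  0.08357176]), 'width': 0.08757494251025691}
scene 57.15975331175302 258.73075141514244 196.29970619736034 -0.0863316042806106 [[ 0.03124918 -0.6840832   0.72873429  1.23739455]
 [ 0.99950337  0.02435097 -0.02000122 -0.03846553]
 [-0.00406289  0.7289974   0.68450441  0.73714886]
 [ 0.          0.          0.          1.        ]] 0.004063924153645833
top 53.867995009290745 249.98331664057497 194.91610343742485 0.019202619400965876 [[ 0.02136014  0.99304725 -0.11576227  0.37840906]
 [-0.99975774  0.02183124  0.00280304  0.00869246]
 [ 0.00531079  0.11567435  0.99327299  1.30645577]
 [ 0.          0.          0.          1.        ]] 0.004358927408854167
```

View pics/top0.png

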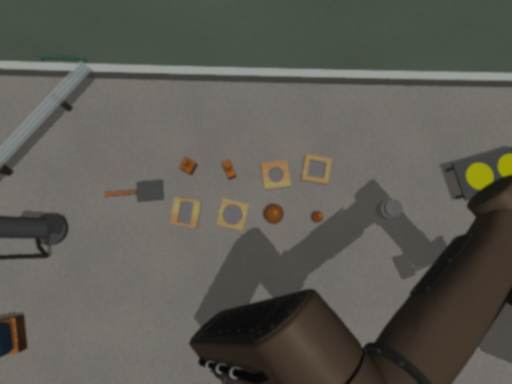

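View pics/scene0.png

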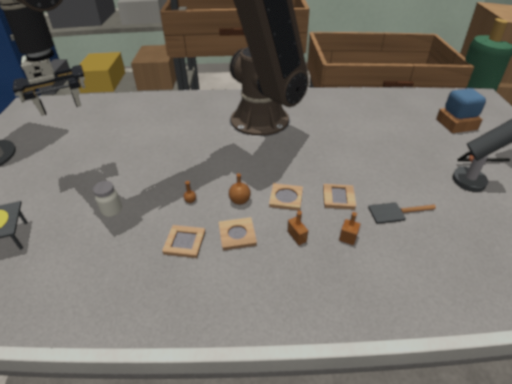

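The top view (up is +x, left is +y) shows:
- **Nests:** oblong at (185,212), a round one at (233,214), the other round one at (276,174) and the square one at (317,168).
- **Blanks:** lantern (188,165), flask (229,169), large ball (274,213) and small ball (317,216).
- **Bystanders:** paddle on the left (150,190), jar on the right (390,208).

The scene view agrees, with the camera facing the robot and the nests and blanks clear of each other. Next I'll measure.

```bash
cat > h.py <<'E'
import numpy as np, cv2
from station import *
def K(f):
    F=f['frame'].shape[0]/2/np.tan(np.radians(f['vertical_fov'])/2)
    return np.array([[F,0,f['cx']],[0,F,f['cy']],[0,0,1.]]), np.array([f['k1'],0,0,0.])
def slopes(f,uv):
    k,d=K(f); return cv2.undistortPoints(np.asarray(uv,float).reshape(-1,1,2),k,d).reshape(-1,2)
def onplane(f,uv,z):
    s=slopes(f,uv); T=np.asarray(f['cam_to_world'])
    d=np.c_[s[:,0],-s[:,1],-np.ones(len(s))]@T[:3,:3].T
    return T[:3,3]+d*((z-T[2,3])/d[:,2])[:,None]
def cloud(f):
    h,w=f['range_z'].shape; v,u=np.mgrid[:h,:w]; s=slopes(f,np.c_[u.ravel(),v.ravel()]); r=f['range_z'].ravel()[:,None]
    T=np.asarray(f['cam_to_world'])
    return (np.c_[s[:,0],-s[:,1],-np.ones(len(s))]*r@T[:3,:3].T+T[:3,3]).reshape(h,w,3)
def masks(f):
    hsv=cv2.cvtColor(f['frame'],cv2.COLOR_BGR2HSV); P=cloud(f)
    ok=(P[...,0]>.3)&(P[...,0]<.85)&(abs(P[...,1])<.32)&(P[...,2]<.14)&(f['range_z']>0)
    col=(hsv[...,1]>90)&ok
    am=col&(hsv[...,0]<=12); wood=col&(hsv[...,0]>12)&(hsv[...,0]<28)
    return am.astype(np.uint8),wood.astype(np.uint8),P,hsv
def blobs(m,amin):
    n,l,st,c=cv2.connectedComponentsWithStats(m); return [(i,l==i,c[i]) for i in range(1,n) if st[i,4]>=amin]
E
python3 - <<'E'
from h import *
np.set_printoptions(precision=4,suppress=True)
for n in('top','scene'):
    f=grab_frame(n); am,wood,P,hsv=masks(f); print(n,'bench z med',np.median(P[...,2][(abs(P[...,1])<.3)&(P[...,0]>.4)&(P[...,0]<.8)]))
    for i,m,c in blobs(am,15):
        q=P[m]; zt=np.percentile(q[:,2],97); up=q[q[:,2]>zt-.03]
        vis=np.argwhere(m)[:,::-1]
        rect=cv2.minAreaRect(q[q[:,2]<.058][:,:2].astype(np.float32)*1000)
        print(' amber',c,m.sum(),'hsv',np.median(hsv[m],0),'ztop',zt,'upper xy',up[:,:2].mean(0),len(up),'all',q.mean(0),rect)
    for i,m,c in blobs(wood,60):
        cs,_=cv2.findContours(m.astype(np.uint8),cv2.RETR_CCOMP,cv2.CHAIN_APPROX_NONE)
        print(' wood',c,m.sum(),'z',np.median(P[m][:,2]))
        for k in cs:
            if len(k)<20: continue
            w=onplane(f,k,.016)[:,:2].astype(np.float32)*1000
            r=cv2.minAreaRect(w); print('    ',len(k),r,'ctr',w.mean(0))
E
```

```text
top bench z med 0.000224820296270134
 amber [188.4118 159.1176] 17 hsv [ 12. 122. 116.] ztop 0.05394824004328939 upper xy [0.642  0.2157] 17 all [0.642  0.2157 0.0504] ((641.8034057617188, 216.0608367919922), (33.25083923339844, 10.074546813964844), 74.79377746582031)
 amber [317.0667 212.8667] 15 hsv [ 12. 121.  94.] ztop 0.07550650645440009 upper xy [ 0.4652 -0.2287] 4 all [ 0.4704 -0.2213  0.0389] ((473.1221618652344, -219.78359985351562), (5.62130069732666, 25.785049438476562), 16.81682586669922)
 amber [316.6875 219.25  ] 16 hsv [ 12.  124.5  93.5] ztop 0.030875940059032624 upper xy [ 0.4498 -0.223 ] 16 all [ 0.4498 -0.223   0.0235] ((451.4798889160156, -223.75332641601562), (33.655067443847656, 15.789971351623535), 84.36248779296875)
 wood [315.8037 168.9549] 377 z 0.015137680200382642
     96 ((624.92529296875, -221.42889404296875), (89.9949951171875, 91.96170043945312), 81.06172180175781) ctr [ 624.5476 -221.5901]
     64 ((625.0782470703125, -221.7408905029297), (67.11351013183594, 66.46741485595703), 79.76776123046875) ctr [ 624.5886 -221.7023]
 wood [187.7518 165.4184] 141
[... 2870 characters left out ...]
1569
     82 ((600.5641479492188, 230.65621948242188), (40.606407165527344, 119.92372131347656), 65.4126205444336) ctr [606.0099 228.9032]
 wood [237.8343 239.3923] 362 z 0.013944739287494734
     149 ((620.0242309570312, -79.13619232177734), (77.86399841308594, 83.40607452392578), 8.49289608001709) ctr [620.104  -81.4728]
 wood [189.7895 230.1368] 95 z 0.014152347012975075
     65 ((598.06982421875, -211.7185516357422), (83.22101593017578, 15.379989624023438), 79.85738372802734) ctr [ 597.5449 -210.7325]
 wood [181.7531 252.463 ] 162 z 0.013861153930781689
     78 ((673.3485717773438, -224.57595825195312), (28.73141098022461, 88.53297424316406), 2.8461849689483643) ctr [ 672.813  -220.8723]
```

```bash
python3 - <<'E'
from h import *
from scipy.optimize import least_squares
np.set_printoptions(precision=4,suppress=True)
B={'large':(.462,-.074,.064,.102),'small':(.457,-.224,.040,.074),'lantern':(.626,.223,.058,.096),'flask':(.616,.081,.058,.096)}
F={n:grab_frame(n) for n in('top','scene')}
for n,f in F.items():
    P=cloud(f); C=np.array(f['cam_to_world'])[:3,3]
    for b,(x,y,z0,z1) in B.items():
        near=(np.hypot(P[...,0]-x,P[...,1]-y)<.05)
        q=P[near&(P[...,2]>z0+.006)&(P[...,2]<z1+.01)]
        line=''
        if len(q)>4:
            d=(C-q.mean(0))[:2]; d/=np.linalg.norm(d)
            r=least_squares(lambda c:np.hypot(*(q[:,:2]-c).T)-.007,q[:,:2].mean(0)-d*.005,loss='soft_l1',f_scale=.002)
            line=f'neck n={len(q)} mean {q.mean(0)} zmax {q[:,2].max():.4f} axis {r.x} rms {np.sqrt((r.fun**2).mean()):.4f}'
        o=P[near&(P[...,2]>.015)]; r=cv2.minAreaRect(o[:,:2].astype(np.float32)*1000)
        t=P[near&(P[...,2]>.043)&(P[...,2]<.058)]; r2=cv2.minAreaRect(t[:,:2].astype(np.float32)*1000)
        print(n,b,line,'\n    body>.015',np.round(r[0],1),np.round(r[1],1),round(r[2],1),' z43-58',np.round(r2[0],1),np.round(r2[1],1),round(r2[2],1))
    # large ball sphere fit
    for b,R,zc in(('large',.034,.030),('small',.020,.016)):
        x,y,z0,_=B[b]; q=P[(np.hypot(P[...,0]-x,P[...,1]-y)<.05)&(P[...,2]>.012)&(P[...,2]<z0-.006)]
        r=least_squares(lambda c:np.linalg.norm(q-c,axis=1)-R,[x,y,zc],loss='soft_l1',f_scale=.002)
        print(n,b,'sphere',len(q),r.x)
    fr=f['frame']
    if n=='scene': cv2.imwrite('pics/crop.png',cv2.resize(fr[170:270,150:450],None,fx=2.6,fy=2.6,interpolation=cv2.INTER_CUBIC))
    P[...,2][P[...,2]>.3]=0
E
```

```text
top large neck n=19 mean [ 0.4664 -0.0723  0.0972] zmax 0.1066 axis [ 0.4676 -0.0737] rms 0.0025 
    body>.015 [468.6 -72. ] [63.8 64.8] 89.1  z43-58 [467.3 -72.3] [59.1 60.5] 72.3
top small neck n=22 mean [ 0.4609 -0.2244  0.069 ] zmax 0.0777 axis [ 0.462 -0.226] rms 0.0023 
    body>.015 [ 460.9 -226.1] [34.1 37.6] 1.7  z43-58 [ 460.9 -220.6] [10.6  2.3] 12.9
top lantern neck n=24 mean [0.623  0.2209 0.0881] zmax 0.0977 axis [0.625 0.223] rms 0.0022 
    body>.015 [624.8 221.1] [43.7 44.5] 62.5  z43-58 [624.8 221.2] [43.6 44.5] 62.5
top flask neck n=23 mean [0.6141 0.0821 0.0908] zmax 0.0996 axis [0.616  0.0829] rms 0.0024 
    body>.015 [615.6  82.8] [60.5 29.7] 26.6  z43-58 [615.8  82.7] [59.9 28.8] 27.7
top large sphere 218 [ 0.4678 -0.0734  0.0285]
top small sphere 75 [ 0.462  -0.2268  0.0148]
scene large neck n=53 mean [ 0.4717 -0.0761  0.0885] zmax 0.1015 axis [ 0.4678 -0.0763] rms 0.0018 
    body>.015 [479.1 -74.6] [49.4 66.2] 7.3  z43-58 [476.8 -74.4] [44.9 58.8] 7.3
scene small neck n=36 mean [ 0.4658 -0.2244  0.0631] zmax 0.0752 axis [ 0.4612 -0.2259] rms 0.0021 
    body>.015 [ 470.  -223.6] [27.6 32.6] 5.5  z43-58 [ 467.5 -224.4] [ 8.  10.9] 7.1
scene lantern neck n=64 mean [0.6293 0.22   0.083 ] zmax 0.0955 axis [0.6258 0.2217] rms 0.0016 
    body>.015 [627.5 219.5] [42.5 46.8] 61.6  z43-58 [626.4 220.1] [42.1 45. ] 62.7
scene flask neck n=61 mean [0.6199 0.0795 0.0834] zmax 0.0966 axis [0.6158 0.0804] rms 0.0017 
    body>.015 [617.6  80.2] [61.5 30.8] 26.2  z43-58 [617.5  79.2] [60.3 30.2] 28.9
scene large sphere 328 [ 0.4673 -0.076   0.0281]
scene small sphere 98 [ 0.4613 -0.2259  0.0135]
```

View pics/crop.png

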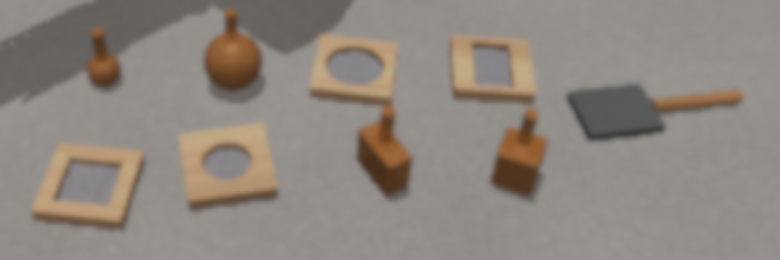

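The crop confirms all four shapes, with nothing tipped. From left: square nest, small ball, small-round nest, large ball, flask, large-round nest, lantern, oblong nest, paddle. Heights and sizes match the given ones. I'll add a helper that gives the shift to a target in tool axes.

```bash
cat > go.py <<'E'
# usage: go.py x y grasp_z yaw_deg  -> shift in tool axes (cm) and turn (deg) from the measured pose
import sys; from h import *
from scipy.spatial.transform import Rotation as Ro
s=get_state(); x,y,z,yaw=map(float,sys.argv[1:5])
R=Ro.from_euler('xyz',s['ee_rot']).as_matrix(); p=np.array(s['eef_pos'])
d=R.T@(np.array([x,y,z+.159])-p)*100
cur=np.degrees(s['ee_rot'][2]); turn=-((yaw-cur+180)%360-180)
print('t',s['t'],'grasp',np.round(p+.159*R[:,2],4),'yaw',round(cur,1),'w',round(s['width'],4),'F',np.round(s['force'],1),'-> offset',np.round(d,1),'turn',round(turn,1))
E
python3 go.py .4615 -.226 .20 -90
```

```text
t 0.3 grasp [ 0.2849 -0.6118  0.2453] yaw -155.0 w 0.0876 F [-0.6  0.5  1. ] -> offset [-32.3  27.5   4.5] turn -65.0
```

send_rows(
  motion=[
    {"offset": [-2, 2, 0], "turn": -4},
    {"offset": [-5, 4, 0], "turn": -10},
    {"offset": [-9, 7.5, 0], "turn": -18},
    {"offset": [-13, 11, 0], "turn": -26},
    {"offset": [-17, 14.5, 0], "turn": -34},
    {"offset": [-21, 18, 0], "turn": -42},
    {"offset": [-25, 21.5, 0], "turn": -50},
    {"offset": [-28, 24, 1], "turn": -57},
  ],
  hand=0,
  squeeze=14,
)

```text
t: 1.1
eef_pos: [0.4357, -0.2794, 0.397]
ee_rot: [-3.139, -0.001, -1.705]
force: [1.0, -0.4, 0.4]
width: 0.044
```

```bash
python3 go.py .4615 -.226 .13 -90
```

```text
t 1.1 grasp [ 0.4361 -0.2796  0.238 ] yaw -97.7 w 0.044 F [ 1.  -0.4  0.4] -> offset [-5.6 -1.8 10.8] turn -7.7
```

send_rows(
  motion=[
    {"offset": [-2, -0.6, 2], "turn": -3},
    {"offset": [-4, -1.3, 5], "turn": -6},
    {"offset": [-5.5, -1.8, 8], "turn": -7.7},
    {"offset": [-5.6, -1.8, 10], "turn": -7.7},
    {"offset": [-5.6, -1.8, 10.8], "turn": -7.7},
    {"offset": [-5.6, -1.8, 10.8], "turn": -7.7},
    {"offset": [-5.6, -1.8, 10.8], "turn": -7.7},
    {"offset": [-5.6, -1.8, 10.8], "turn": -7.7},
  ],
)

```text
t: 1.9
eef_pos: [0.461, -0.2287, 0.2889]
ee_rot: [-3.139, -0.0, -1.577]
force: [-0.1, -0.7, 0.2]
width: 0.0436
```

```bash
python3 go.py .4615 -.226 .06 -90; python3 - <<'E'
from h import *
f=grab_frame('scene'); cv2.imwrite('pics/s1.png',cv2.resize(f['frame'][100:250,120:330],None,fx=3,fy=3,interpolation=cv2.INTER_CUBIC))
E
```

```text
t 1.9 grasp [ 0.4614 -0.2288  0.1299] yaw -90.4 w 0.0436 F [-0.1 -0.7  0.2] -> offset [-0.3 -0.   7. ] turn -0.4
```

View pics/s1.png

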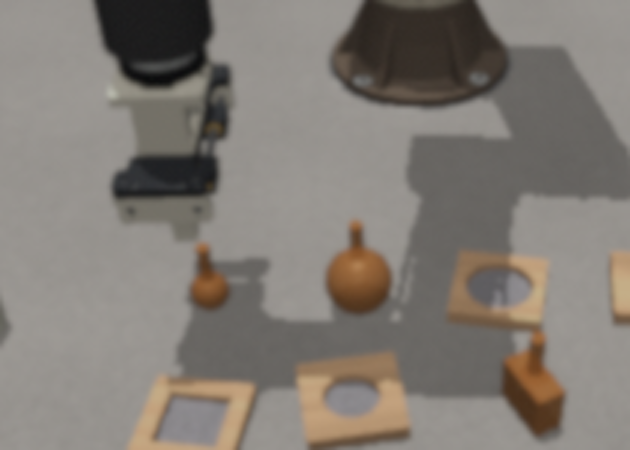

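The open fingers stand over the small ball: the near finger tip is at crop (186,235) and the neck top at (203,245). That looks about 8–10 mm off in y, so I'll measure the finger tip in depth.

```bash
cat > tip.py <<'E'
# finger and neck points around the gripper: tip.py half-window
from h import *
from scipy.spatial.transform import Rotation as Ro
np.set_printoptions(precision=4,suppress=True)
s=get_state(); R=Ro.from_euler('xyz',s['ee_rot']).as_matrix(); p=np.array(s['eef_pos']); g=p+.159*R[:,2]
for n in('scene','top'):
    P=cloud(grab_frame(n)); near=np.hypot(P[...,0]-g[0],P[...,1]-g[1])<.07
    for a,b in((-.019,-.007),(-.007,.01),(.01,.03)):
        q=P[near&(P[...,2]>g[2]+a)&(P[...,2]<g[2]+b)]
        if len(q)>3: print(n,'band',a,b,len(q),'x',np.percentile(q[:,0],[5,50,95]),'y',np.percentile(q[:,1],[5,50,95]),'g',g)
E
python3 tip.py
```

```text
scene band -0.019 -0.007 30 x [0.495  0.4994 0.5017] y [-0.238  -0.2262 -0.2167] g [ 0.4613 -0.2287  0.1298]
scene band -0.007 0.01 31 x [0.4954 0.5001 0.5017] y [-0.2375 -0.228  -0.2168] g [ 0.4613 -0.2287  0.1298]
```

Depth puts the finger at y = -0.2275, which matches the kinematics. The apparent offset was parallax. I'll shift the 3 mm in y and descend.

send_rows(
  motion=[
    {"offset": [-0.3, 0, 1], "turn": 0},
    {"offset": [-0.3, 0, 2.5], "turn": 0},
    {"offset": [-0.3, 0, 4], "turn": 0},
    {"offset": [-0.3, 0, 5.5], "turn": 0},
    {"offset": [-0.3, 0, 6.5], "turn": 0},
    {"offset": [-0.3, 0, 7], "turn": 0},
    {"offset": [-0.3, 0, 7], "turn": 0},
    {"offset": [-0.3, 0, 7], "turn": 0},
  ],
)

```text
t: 2.85
eef_pos: [0.461, -0.2253, 0.218]
ee_rot: [-3.141, -0.0, -1.576]
force: [-0.1, 0.1, 0.7]
width: 0.0435
```

send_rows(
  motion=[
    {"offset": [0, 0, 0], "turn": 0},
    {"offset": [0, 0, 0], "turn": 0},
    {"offset": [0, 0, 0], "turn": 0},
    {"offset": [0, 0, 0], "turn": 0},
    {"offset": [0, 0, 0], "turn": 0},
    {"offset": [0, 0, 0], "turn": 0},
    {"offset": [0, 0, 0], "turn": 0},
    {"offset": [0, 0, 0], "turn": 0},
  ],
  hand=-1,
  squeeze=14,
)

```text
t: 3.65
eef_pos: [0.4608, -0.2253, 0.2178]
ee_rot: [-3.141, -0.0, -1.576]
force: [0.5, 0.8, 2.4]
width: 0.0139
```

```bash
python3 go.py .602 -.080 .19 -90
```

```text
t 3.65 grasp [ 0.4609 -0.2253  0.0588] yaw -90.3 w 0.0139 F [0.5 0.8 2.4] -> offset [-14.6 -14.  -13.1] turn -0.3
```

send_rows(
  motion=[
    {"offset": [0, 0, -0.8], "turn": 0},
    {"offset": [0, 0, -2], "turn": 0},
    {"offset": [0, 0, -4], "turn": 0},
    {"offset": [-0.5, -0.5, -6], "turn": 0},
    {"offset": [-1.5, -1.5, -8], "turn": 0},
    {"offset": [-3, -3, -9], "turn": 0},
    {"offset": [-5, -5, -9], "turn": 0},
    {"offset": [-7, -7, -9], "turn": 0},
  ],
)

```text
t: 4.45
eef_pos: [0.5317, -0.1551, 0.3095]
ee_rot: [-3.139, 0.0, -1.577]
force: [0.4, -0.3, -1.0]
width: 0.014
```

send_rows(
  motion=[
    {"offset": [-2, -2, 0], "turn": 0},
    {"offset": [-4, -4, 0], "turn": 0},
    {"offset": [-6, -5.5, 0], "turn": 0},
    {"offset": [-7.2, -6.6, 0], "turn": 0},
    {"offset": [-7.6, -7, 0], "turn": 0},
    {"offset": [-7.6, -7, 0], "turn": 0},
    {"offset": [-7.6, -7, 0], "turn": 0},
    {"offset": [-7.6, -7, 0], "turn": 0},
  ],
)

```text
t: 5.25
eef_pos: [0.6009, -0.0809, 0.3079]
ee_rot: [3.141, 0.0, -1.577]
force: [0.2, 0.1, -0.3]
width: 0.0133
```

```bash
python3 go.py .602 -.080 .066 -90; python3 - <<'E'
from h import *
f=grab_frame('scene'); cv2.imwrite('pics/s2.png',cv2.resize(f['frame'][100:270,120:380],None,fx=3,fy=3,interpolation=cv2.INTER_CUBIC))
E
```

```text
t 5.25 grasp [ 0.6009 -0.0809  0.1489] yaw -90.4 w 0.0133 F [ 0.2  0.1 -0.3] -> offset [-0.1 -0.1  8.3] turn -0.4
```

View pics/s2.png

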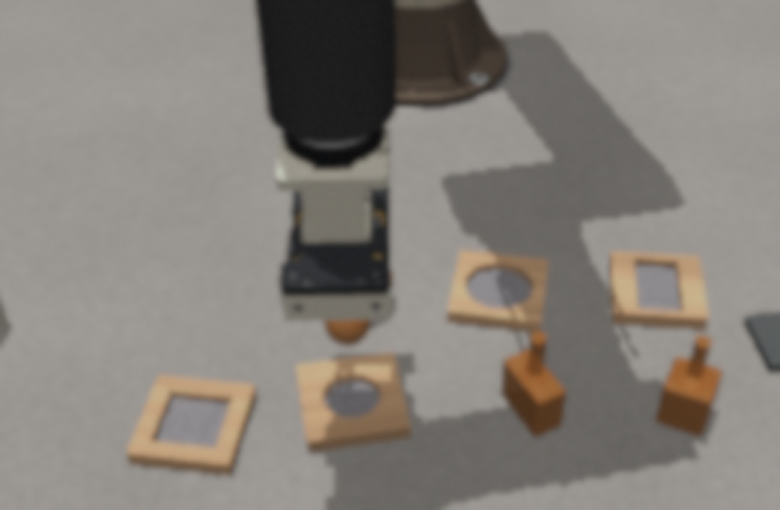

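The ball hangs upright at (348,330), over the small-round nest at (352,395). I'll lower it.

send_rows(
  motion=[
    {"offset": [-0.1, -0.1, 1], "turn": 0},
    {"offset": [-0.1, -0.1, 3], "turn": 0},
    {"offset": [-0.1, -0.1, 5], "turn": 0},
    {"offset": [-0.1, -0.1, 6.5], "turn": 0},
    {"offset": [-0.1, -0.1, 7.5], "turn": 0},
    {"offset": [-0.1, -0.1, 8], "turn": 0},
    {"offset": [-0.1, -0.1, 8.3], "turn": 0},
    {"offset": [-0.1, -0.1, 8.4], "turn": 0},
  ],
)

```text
t: 6.1
eef_pos: [0.6027, -0.0792, 0.2239]
ee_rot: [-3.141, -0.0, -1.577]
force: [-0.5, 0.2, 3.0]
width: 0.0135
```

send_rows(
  motion=[
    {"offset": [0, 0, 0], "turn": 0},
    {"offset": [0, 0, 0], "turn": 0},
    {"offset": [0, 0, 0], "turn": 0},
  ],
)

```text
t: 6.4
eef_pos: [0.6027, -0.0791, 0.2242]
ee_rot: [-3.141, 0.0, -1.577]
force: [0.1, 0.3, -0.1]
width: 0.0135
```

```bash
python3 go.py .602 -.080 .065 -90
```

```text
t 6.4 grasp [ 0.6029 -0.079   0.0652] yaw -90.3 w 0.0135 F [ 0.1  0.3 -0.1] -> offset [0.1 0.1 0. ] turn -0.3
```

Down to floor height. Lower 0.1 cm more for contact, release to part opening, then lift off.

send_rows(
  motion=[
    {"offset": [0, 0, 0.1], "turn": 0},
    {"offset": [0, 0, 0.1], "turn": 0},
    {"offset": [0, 0, 0.1], "turn": 0},
  ],
)

```text
t: 6.7
eef_pos: [0.6028, -0.0791, 0.2238]
ee_rot: [-3.14, -0.0, -1.576]
force: [-1.5, 1.3, 6.3]
width: 0.0137
```

send_rows(
  motion=[
    {"offset": [0, 0, 0], "turn": 0},
    {"offset": [0, 0, 0], "turn": 0},
    {"offset": [0, 0, 0], "turn": 0},
    {"offset": [0, 0, 0], "turn": 0},
    {"offset": [0, 0, 0], "turn": 0},
  ],
  hand=0,
)

```text
t: 7.2
eef_pos: [0.6026, -0.0791, 0.2225]
ee_rot: [3.141, -0.0, -1.577]
force: [-0.0, -0.3, 0.3]
width: 0.0428
```

send_rows(
  motion=[
    {"offset": [0, 0, -1], "turn": 0},
    {"offset": [0, 0, -3], "turn": 0},
    {"offset": [0, 0, -6], "turn": 0},
    {"offset": [0, 0, -9], "turn": 0},
    {"offset": [0, 0, -11], "turn": 0},
    {"offset": [0, 0, -12], "turn": 0},
    {"offset": [0, 0, -12], "turn": 0},
    {"offset": [0, 0, -12], "turn": 0},
  ],
)

```text
t: 8.0
eef_pos: [0.6022, -0.0791, 0.342]
ee_rot: [3.141, 0.0, -1.577]
force: [-0.9, -0.3, -0.7]
width: 0.0436
```

```bash
python3 go.py .4675 -.0745 .15 -90
```

```text
t 8.0 grasp [ 0.6021 -0.079   0.183 ] yaw -90.3 w 0.0436 F [-0.9 -0.3 -0.7] -> offset [-0.4 13.5  3.3] turn -0.3
```

send_rows(
  motion=[
    {"offset": [0, 1, 0], "turn": 0},
    {"offset": [-0.1, 4, 0.5], "turn": 0},
    {"offset": [-0.2, 7.5, 1], "turn": 0},
    {"offset": [-0.4, 11, 2], "turn": 0},
    {"offset": [-0.4, 13, 3], "turn": 0},
    {"offset": [-0.4, 13.5, 3.3], "turn": 0},
    {"offset": [-0.4, 13.5, 3.3], "turn": 0},
    {"offset": [-0.4, 13.5, 3.3], "turn": 0},
  ],
)

```text
t: 8.8
eef_pos: [0.4683, -0.0742, 0.3098]
ee_rot: [-3.141, -0.0, -1.576]
force: [-0.3, -0.8, -0.6]
width: 0.0442
```

```bash
python3 go.py .4675 -.0745 .087 -90; python3 - <<'E'
from h import *
np.set_printoptions(precision=4,suppress=True)
P=cloud(grab_frame('scene'))
m=np.hypot(P[...,0]-.602,P[...,1]+.08)<.04
q=P[m&(P[...,2]>.05)&(P[...,2]<.09)]; print('small neck',len(q),q.mean(0),q[:,2].max())
E
```

```text
t 8.8 grasp [ 0.4684 -0.0743  0.1508] yaw -90.3 w 0.0442 F [-0.3 -0.8 -0.6] -> offset [0.  0.1 6.4] turn -0.3
small neck 61 [ 0.6076 -0.0793  0.0678] 0.08045255552007402
```

Small ball: neck top at 0.080 m (expected 0.080) and axis about (0.602,-0.079), so it is seated. Next, the large ball.

send_rows(
  motion=[
    {"offset": [0, 0.1, 1], "turn": 0},
    {"offset": [0, 0.1, 2.5], "turn": 0},
    {"offset": [0, 0.1, 4], "turn": 0},
    {"offset": [0, 0.1, 5.5], "turn": 0},
    {"offset": [0, 0.1, 6.4], "turn": 0},
    {"offset": [0, 0.1, 6.4], "turn": 0},
    {"offset": [0, 0.1, 6.4], "turn": 0},
  ],
)

```text
t: 9.55
eef_pos: [0.4669, -0.0743, 0.2456]
ee_rot: [3.141, -0.0, -1.577]
force: [0.1, 0.1, 0.1]
width: 0.044
```

send_rows(
  motion=[
    {"offset": [0, 0, 0], "turn": 0},
    {"offset": [0, 0, 0], "turn": 0},
    {"offset": [0, 0, 0], "turn": 0},
    {"offset": [0, 0, 0], "turn": 0},
    {"offset": [0, 0, 0], "turn": 0},
    {"offset": [0, 0, 0], "turn": 0},
    {"offset": [0, 0, 0], "turn": 0},
    {"offset": [0, 0, 0], "turn": 0},
  ],
  hand=-1,
  squeeze=18,
)

```text
t: 10.35
eef_pos: [0.4668, -0.0743, 0.2459]
ee_rot: [-3.141, -0.0, -1.576]
force: [0.0, 0.0, 5.2]
width: 0.0136
```

```bash
python3 go.py .4615 .065 .167 -90
```

```text
t 10.35 grasp [ 0.4668 -0.0743  0.0869] yaw -90.3 w 0.0136 F [0.  0.  5.2] -> offset [-13.9   0.6  -8. ] turn -0.3
```

send_rows(
  motion=[
    {"offset": [0, 0, -0.8], "turn": 0},
    {"offset": [0, 0, -2], "turn": 0},
    {"offset": [0, 0, -4], "turn": 0},
    {"offset": [-0.5, 0, -6], "turn": 0},
    {"offset": [-2, 0, -7.5], "turn": 0},
    {"offset": [-4, 0.2, -8], "turn": 0},
    {"offset": [-6, 0.4, -8], "turn": 0},
    {"offset": [-8, 0.6, -8], "turn": 0},
  ],
)

```text
t: 11.15
eef_pos: [0.4608, 0.0063, 0.3263]
ee_rot: [-3.141, 0.0, -1.577]
force: [0.2, 0.1, -0.7]
width: 0.0133
```

send_rows(
  motion=[
    {"offset": [-2, 0, 0], "turn": 0},
    {"offset": [-4, 0, 0], "turn": 0},
    {"offset": [-5.4, 0, 0], "turn": 0},
    {"offset": [-5.9, 0, 0], "turn": 0},
    {"offset": [-5.9, 0, 0], "turn": 0},
    {"offset": [-5.9, 0, 0], "turn": 0},
    {"offset": [-5.9, 0, 0], "turn": 0},
    {"offset": [-5.9, 0, 0], "turn": 0},
  ],
)

```text
t: 11.95
eef_pos: [0.4614, 0.0642, 0.3257]
ee_rot: [3.141, -0.0, -1.577]
force: [-0.4, 0.5, 0.2]
width: 0.0139
```

```bash
python3 go.py .4615 .065 .093 -90; python3 - <<'E'
from h import *
f=grab_frame('scene'); cv2.imwrite('pics/s3.png',cv2.resize(f['frame'][100:270,120:380],None,fx=3,fy=3,interpolation=cv2.INTER_CUBIC))
E
```

```text
t 11.95 grasp [0.4614 0.0642 0.1667] yaw -90.4 w 0.0139 F [-0.4  0.5  0.2] -> offset [-0.1 -0.   7.4] turn -0.4
```

View pics/s3.png

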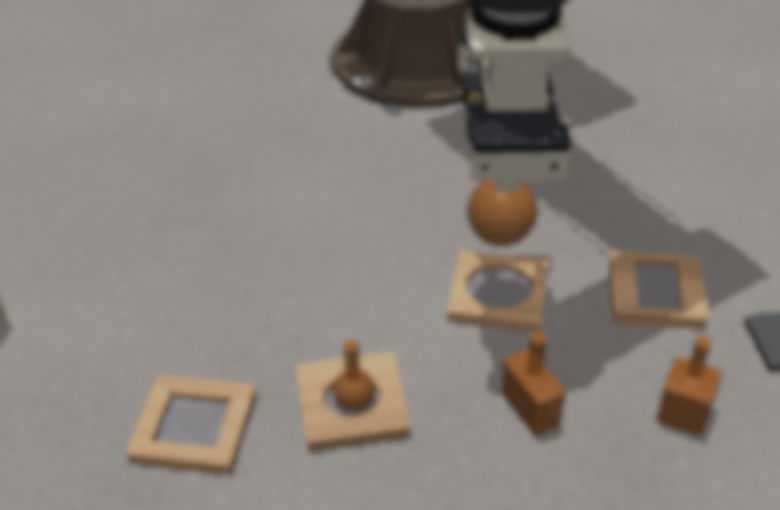

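The small ball sits in its nest at (352,390). The large ball hangs at (502,212), above its nest at (500,287). I'll check the hanging ball's axis against the nest with a sphere fit.

```bash
python3 - <<'E'
from h import *
from scipy.optimize import least_squares
P=cloud(grab_frame('scene')); m=(np.hypot(P[...,0]-.4615,P[...,1]-.065)<.06)&(P[...,2]>.085)&(P[...,2]<.138); q=P[m]
r=least_squares(lambda c:np.linalg.norm(q-c,axis=1)-.034,[.46,.065,.11],loss='soft_l1',f_scale=.002); print(len(q),r.x)
E
```

```text
379 [0.46184221 0.06266014 0.10802468]
```

send_rows(
  motion=[
    {"offset": [-0.1, 0, 1], "turn": 0},
    {"offset": [-0.1, 0, 3], "turn": 0},
    {"offset": [-0.1, 0, 4.5], "turn": 0},
    {"offset": [-0.1, 0, 5], "turn": 0},
  ],
)

```text
t: 12.45
eef_pos: [0.4607, 0.0653, 0.2737]
ee_rot: [3.139, -0.001, -1.577]
force: [0.4, 0.5, -0.4]
width: 0.0135
```

send_rows(
  motion=[
    {"offset": [0, 0, 1], "turn": 0},
    {"offset": [0, 0, 1.8], "turn": 0},
    {"offset": [0, 0, 2.2], "turn": 0},
    {"offset": [0, 0, 2.4], "turn": 0},
    {"offset": [0, 0, 2.5], "turn": 0},
    {"offset": [0, 0, 2.5], "turn": 0},
    {"offset": [0, 0, 2.5], "turn": 0},
  ],
)

```text
t: 13.15
eef_pos: [0.4616, 0.0657, 0.2519]
ee_rot: [-3.141, 0.0, -1.576]
force: [-2.9, -0.6, 10.1]
width: 0.0132
```

```bash
python3 go.py .4615 .065 .093 -90
```

```text
t 13.15 grasp [0.4618 0.0657 0.0929] yaw -90.3 w 0.0132 F [-2.9 -0.6 10.1] -> offset [ 0.1  0.  -0. ] turn -0.3
```

Contact on the felt at the expected height. Release, rise, and go on to the flask (grip yaw -70).

send_rows(
  motion=[
    {"offset": [0, 0, 0], "turn": 0},
    {"offset": [0, 0, 0], "turn": 0},
    {"offset": [0, 0, 0], "turn": 0},
    {"offset": [0, 0, 0], "turn": 0},
    {"offset": [0, 0, 0], "turn": 0},
  ],
  hand=0,
)

```text
t: 13.65
eef_pos: [0.4615, 0.0657, 0.2506]
ee_rot: [3.142, -0.0, -1.577]
force: [-0.4, -0.8, -0.5]
width: 0.0427
```

send_rows(
  motion=[
    {"offset": [0, 0, -1], "turn": 0},
    {"offset": [0, 0, -3], "turn": 0},
    {"offset": [0, 0, -5], "turn": 0},
    {"offset": [0, 0, -7], "turn": 0},
    {"offset": [0, 0, -8], "turn": 0},
    {"offset": [0, 0, -8], "turn": 0},
    {"offset": [0, 0, -8], "turn": 0},
  ],
)

```text
t: 14.35
eef_pos: [0.4611, 0.0656, 0.3303]
ee_rot: [3.141, 0.0, -1.577]
force: [-0.1, -0.6, -0.3]
width: 0.0435
```

```bash
python3 go.py .616 .0815 .155 -70
```

```text
t 14.35 grasp [0.4611 0.0657 0.1713] yaw -90.3 w 0.0435 F [-0.1 -0.6 -0.3] -> offset [ -1.7 -15.5   1.6] turn -20.3
```

send_rows(
  motion=[
    {"offset": [0, -1.5, 0], "turn": -2},
    {"offset": [-0.5, -4.5, 0], "turn": -6},
    {"offset": [-0.8, -8, 0], "turn": -11},
    {"offset": [-1.3, -11.5, 0], "turn": -16},
    {"offset": [-1.6, -14.5, 1], "turn": -20},
    {"offset": [-1.7, -15.5, 1.6], "turn": -20},
    {"offset": [-1.7, -15.5, 1.6], "turn": -20},
    {"offset": [-1.7, -15.5, 1.6], "turn": -20},
  ],
)

```text
t: 15.15
eef_pos: [0.6157, 0.0816, 0.3134]
ee_rot: [3.139, 0.0, -1.229]
force: [1.1, 0.2, 0.3]
width: 0.0436
```

```bash
python3 go.py .616 .0815 .080 -70; python3 - <<'E'
from h import *
from scipy.optimize import least_squares
P=cloud(grab_frame('scene'))
m=np.hypot(P[...,0]-.4615,P[...,1]-.065)<.05
q=P[m&(P[...,2]>.078)&(P[...,2]<.12)]; print('large neck',len(q),q.mean(0),q[:,2].max())
q=P[m&(P[...,2]>.025)&(P[...,2]<.064)]
r=least_squares(lambda c:np.linalg.norm(q-c,axis=1)-.034,[.46,.065,.04],loss='soft_l1',f_scale=.002); print(len(q),r.x)
E
```

```text
t 15.15 grasp [0.6153 0.0814 0.1544] yaw -70.4 w 0.0436 F [1.1 0.2 0.3] -> offset [ 0.  -0.   7.4] turn -0.4
large neck 14 [0.46769812 0.06264574 0.08350253] 0.09361133002433342
222 [0.46169371 0.06398875 0.03378728]
```

The large ball is seated: its sphere centre is up by the 6 mm floor height, and its axis is about 1 mm off. Now grip the flask.

send_rows(
  motion=[
    {"offset": [0, 0, 1], "turn": 0},
    {"offset": [0, 0, 2.5], "turn": 0},
    {"offset": [0, 0, 4], "turn": 0},
    {"offset": [0, 0, 5.5], "turn": 0},
    {"offset": [0, 0, 7], "turn": 0},
    {"offset": [0, 0, 7.4], "turn": 0},
    {"offset": [0, 0, 7.4], "turn": 0},
    {"offset": [0, 0, 7.4], "turn": 0},
  ],
)

```text
t: 16.0
eef_pos: [0.6166, 0.082, 0.2415]
ee_rot: [-3.141, -0.0, -1.227]
force: [0.4, -0.2, 0.2]
width: 0.0437
```

send_rows(
  motion=[
    {"offset": [0, 0, 0], "turn": 0},
    {"offset": [0, 0, 0], "turn": 0},
    {"offset": [0, 0, 0], "turn": 0},
    {"offset": [0, 0, 0], "turn": 0},
    {"offset": [0, 0, 0], "turn": 0},
    {"offset": [0, 0, 0], "turn": 0},
    {"offset": [0, 0, 0], "turn": 0},
    {"offset": [0, 0, 0], "turn": 0},
  ],
  hand=-1,
  squeeze=18,
)

```text
t: 16.8
eef_pos: [0.6165, 0.0818, 0.2406]
ee_rot: [3.141, -0.0, -1.228]
force: [0.3, 0.2, -1.1]
width: 0.0133
```

send_rows(
  motion=[
    {"offset": [0, 0, -0.8], "turn": 0},
    {"offset": [0, 0, -2], "turn": 0},
    {"offset": [0, 0, -4], "turn": 0},
    {"offset": [0, 0, -6], "turn": 0},
    {"offset": [0, 0, -8], "turn": 0},
    {"offset": [0, 0, -9], "turn": 0},
    {"offset": [0, 0, -9], "turn": 0},
  ],
)

```text
t: 17.5
eef_pos: [0.6169, 0.0819, 0.3331]
ee_rot: [-3.138, 0.0, -1.227]
force: [-0.3, 0.6, -1.1]
width: 0.0137
```

```bash
python3 go.py .466 .2247 .17 -106
```

```text
t 17.5 grasp [0.6175 0.0822 0.1741] yaw -70.3 w 0.0137 F [-0.3  0.6 -1.1] -> offset [-18.5   9.4   0.4] turn 35.7
```

send_rows(
  motion=[
    {"offset": [-1, 0.5, 0], "turn": 2},
    {"offset": [-2.8, 1.4, 0], "turn": 6},
    {"offset": [-5, 2.5, 0], "turn": 10},
    {"offset": [-7.5, 3.8, 0], "turn": 15},
    {"offset": [-10, 5.1, 0], "turn": 20},
    {"offset": [-12.5, 6.4, 0], "turn": 25},
    {"offset": [-15, 7.6, 0], "turn": 30},
    {"offset": [-17, 8.6, 0], "turn": 34},
  ],
)

```text
t: 18.3
eef_pos: [0.477, 0.2135, 0.3298]
ee_rot: [3.141, -0.001, -1.824]
force: [1.0, 0.8, -0.7]
width: 0.0134
```

send_rows(
  motion=[
    {"offset": [0, 0, 0], "turn": 0},
    {"offset": [0, 0, 0], "turn": 0},
    {"offset": [0, 0, 0], "turn": 0},
  ],
)

```text
t: 18.6
eef_pos: [0.4785, 0.2127, 0.3303]
ee_rot: [3.141, -0.001, -1.82]
force: [0.3, 0.7, -0.9]
width: 0.0134
```

```bash
python3 go.py .466 .2247 .17 -106; python3 - <<'E'
from h import *
np.set_printoptions(precision=1,suppress=True)
f=grab_frame('scene'); cv2.imwrite('pics/s4.png',cv2.resize(f['frame'][100:270,240:440],None,fx=3,fy=3,interpolation=cv2.INTER_CUBIC))
P=cloud(f); s=get_state(); p=s['eef_pos']
q=P[(np.hypot(P[...,0]-p[0],P[...,1]-p[1])<.05)&(P[...,2]>.085)&(P[...,2]<.146)]
r=cv2.minAreaRect(q[:,:2].astype(np.float32)*1000); print('held',len(q),r,q[:,2].min())
hs=cv2.cvtColor(f['frame'],cv2.COLOR_BGR2HSV)
# nest rim from scene: inner recess edge
m=(np.abs(P[...,0]-.466)<.05)&(np.abs(P[...,1]-.2247)<.05)
q=P[m&(P[...,2]>.0115)&(P[...,2]<.03)]; r=cv2.minAreaRect(q[:,:2].astype(np.float32)*1000); print('nest outer',r)
E
```

```text
t 18.6 grasp [0.4784 0.2126 0.1713] yaw -104.3 w 0.0134 F [ 0.3  0.7 -0.9] -> offset [-0.9  1.5  0.1] turn 1.7
held 271 ((481.66558837890625, 211.86798095703125), (30.946447372436523, 59.74006652832031), 83.31599426269531) 0.0895482757634728
nest outer ((468.393310546875, 225.43734741210938), (93.8822021484375, 95.35137939453125), 83.06053924560547)
```

View pics/s4.png

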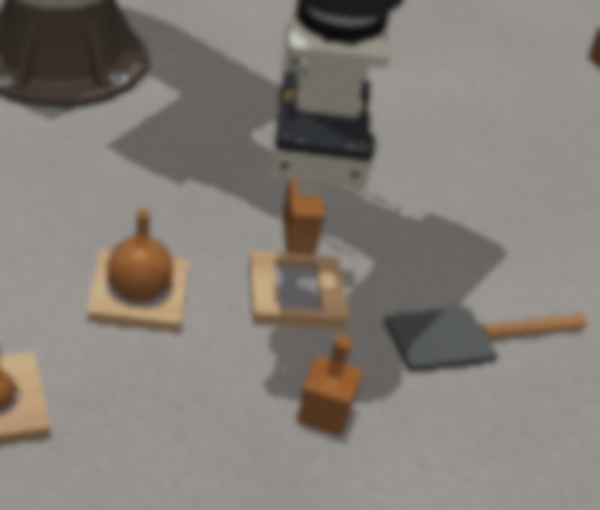

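The large ball is seated at (140,268). The held flask at (303,220) is upright and aligned with the oblong recess at (300,285), measured 59.7 × 30.9 mm with its long axis within a few degrees. Next: fine move, then lower to grasp z = 0.0876.

send_rows(
  motion=[
    {"offset": [-0.3, 0.5, 0], "turn": 0.5},
    {"offset": [-0.6, 1.0, 0], "turn": 1},
    {"offset": [-0.9, 1.5, 0], "turn": 1.2},
    {"offset": [-0.9, 1.5, 0], "turn": 1.2},
    {"offset": [-0.9, 1.5, 1], "turn": 1.2},
    {"offset": [-0.9, 1.5, 2.5], "turn": 1.2},
    {"offset": [-0.9, 1.5, 3.5], "turn": 1.2},
    {"offset": [-0.9, 1.5, 4], "turn": 1.2},
  ],
)

```text
t: 19.45
eef_pos: [0.4657, 0.2251, 0.2892]
ee_rot: [3.141, -0.002, -1.842]
force: [0.3, -0.6, 0.5]
width: 0.0135
```

send_rows(
  motion=[
    {"offset": [0, 0, 0], "turn": 0},
    {"offset": [0, 0, 0], "turn": 0},
    {"offset": [0, 0, 0], "turn": 0},
  ],
)

```text
t: 19.75
eef_pos: [0.4662, 0.2255, 0.2912]
ee_rot: [-3.141, 0.001, -1.842]
force: [-0.7, 0.4, -0.5]
width: 0.0135
```

```bash
python3 go.py .466 .2247 .0876 -105.5; python3 - <<'E'
from h import *
f=grab_frame('scene'); cv2.imwrite('pics/s5.png',cv2.resize(f['frame'][140:220,300:380],None,fx=6,fy=6,interpolation=cv2.INTER_CUBIC))
E
```

```text
t 19.75 grasp [0.4663 0.2256 0.1322] yaw -105.5 w 0.0135 F [-0.7  0.4 -0.5] -> offset [0.1 0.  4.5] turn -0.0
```

View pics/s5.png

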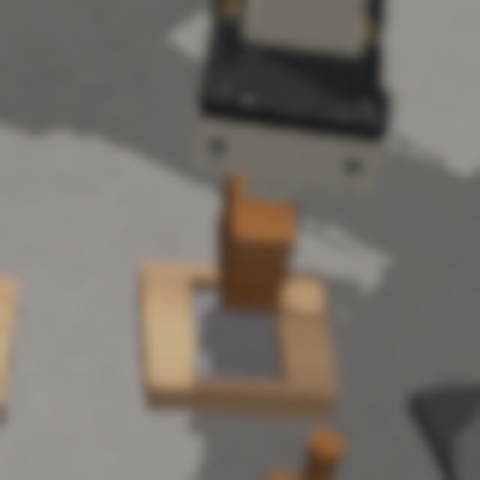

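The flask bottom (222–285,305) lines up with the recess (195–285), allowing for its 45 mm height. Lower it.

send_rows(
  motion=[
    {"offset": [0, 0, 1], "turn": 0},
    {"offset": [0, 0, 2.2], "turn": 0},
    {"offset": [0, 0, 3.2], "turn": 0},
    {"offset": [0, 0, 3.9], "turn": 0},
    {"offset": [0, 0, 4.3], "turn": 0},
    {"offset": [0, 0, 4.5], "turn": 0},
    {"offset": [0, 0, 4.6], "turn": 0},
    {"offset": [0, 0, 4.6], "turn": 0},
  ],
)

```text
t: 20.6
eef_pos: [0.4658, 0.2254, 0.2461]
ee_rot: [-3.141, -0.0, -1.841]
force: [-8.6, -1.5, 17.7]
width: 0.0139
```

send_rows(
  motion=[
    {"offset": [0, 0, 0], "turn": 0},
    {"offset": [0, 0, 0], "turn": 0},
  ],
)

```text
t: 20.8
eef_pos: [0.4658, 0.2254, 0.2461]
ee_rot: [-3.141, 0.0, -1.841]
force: [-8.0, -1.7, 17.3]
width: 0.0134
```

```bash
python3 go.py .466 .2247 .0876 -105.5
```

```text
t 20.8 grasp [0.4658 0.2254 0.0871] yaw -105.5 w 0.0134 F [-8.  -1.7 17.3] -> offset [ 0.1 -0.  -0. ] turn 0.0
```

It is on the floor at the expected height. Ease up 0.5 mm, release, and rise.

send_rows(
  motion=[
    {"offset": [0, 0, -0.05], "turn": 0},
    {"offset": [0, 0, -0.05], "turn": 0},
  ],
)

```text
t: 21.0
eef_pos: [0.466, 0.2255, 0.2461]
ee_rot: [-3.141, 0.0, -1.841]
force: [-4.4, -0.9, 10.3]
width: 0.0134
```

send_rows(
  motion=[
    {"offset": [0, 0, 0], "turn": 0},
    {"offset": [0, 0, 0], "turn": 0},
    {"offset": [0, 0, 0], "turn": 0},
    {"offset": [0, 0, 0], "turn": 0},
    {"offset": [0, 0, 0], "turn": 0},
  ],
  hand=0,
)

```text
t: 21.5
eef_pos: [0.466, 0.2254, 0.2451]
ee_rot: [3.142, -0.0, -1.842]
force: [0.1, 0.4, -0.3]
width: 0.0427
```

send_rows(
  motion=[
    {"offset": [0, 0, -1], "turn": 0},
    {"offset": [0, 0, -3], "turn": 0},
    {"offset": [0, 0, -5], "turn": 0},
    {"offset": [0, 0, -7], "turn": 0},
    {"offset": [0, 0, -8], "turn": 0},
    {"offset": [0, 0, -8], "turn": 0},
    {"offset": [0, 0, -8], "turn": 0},
  ],
)

```text
t: 22.2
eef_pos: [0.4658, 0.2252, 0.3248]
ee_rot: [3.141, 0.0, -1.842]
force: [0.3, 0.7, 0.3]
width: 0.0437
```

```bash
python3 go.py .625 .222 .155 -100
```

```text
t 22.2 grasp [0.4657 0.2252 0.1658] yaw -105.5 w 0.0437 F [0.3 0.7 0.3] -> offset [ -4.  -15.4   1.1] turn -5.5
```

send_rows(
  motion=[
    {"offset": [-0.4, -1.5, 0], "turn": -1},
    {"offset": [-1.2, -4.5, 0], "turn": -2},
    {"offset": [-2, -8, 0], "turn": -3},
    {"offset": [-3, -11.5, 0], "turn": -4},
    {"offset": [-3.8, -14.5, 0.5], "turn": -5.5},
    {"offset": [-4, -15.4, 1.1], "turn": -5.5},
    {"offset": [-4, -15.4, 1.1], "turn": -5.5},
    {"offset": [-4, -15.4, 1.1], "turn": -5.5},
  ],
)

```text
t: 23.0
eef_pos: [0.6243, 0.2224, 0.3128]
ee_rot: [3.139, -0.002, -1.747]
force: [-2.0, 0.2, -0.8]
width: 0.0436
```

```bash
python3 go.py .625 .222 .080 -100
```

```text
t 23.0 grasp [0.6239 0.2222 0.1538] yaw -100.1 w 0.0436 F [-2.   0.2 -0.8] -> offset [ 0.  -0.1  7.4] turn -0.1
```

send_rows(
  motion=[
    {"offset": [0, 0, 1], "turn": 0},
    {"offset": [0, 0, 2.5], "turn": 0},
    {"offset": [0, 0, 4], "turn": 0},
    {"offset": [0, 0, 5.5], "turn": 0},
    {"offset": [0, 0, 7], "turn": 0},
    {"offset": [0, 0, 7.4], "turn": 0},
    {"offset": [0, 0, 7.4], "turn": 0},
    {"offset": [0, 0, 7.4], "turn": 0},
  ],
)

```text
t: 23.8
eef_pos: [0.6254, 0.2228, 0.2405]
ee_rot: [-3.141, 0.0, -1.746]
force: [0.3, 0.2, 0.3]
width: 0.044
```

send_rows(
  motion=[
    {"offset": [0, 0, 0], "turn": 0},
    {"offset": [0, 0, 0], "turn": 0},
    {"offset": [0, 0, 0], "turn": 0},
    {"offset": [0, 0, 0], "turn": 0},
    {"offset": [0, 0, 0], "turn": 0},
    {"offset": [0, 0, 0], "turn": 0},
    {"offset": [0, 0, 0], "turn": 0},
    {"offset": [0, 0, 0], "turn": 0},
  ],
  hand=-1,
  squeeze=18,
)

```text
t: 24.6
eef_pos: [0.6251, 0.2227, 0.2404]
ee_rot: [-3.141, 0.0, -1.746]
force: [-1.0, -0.1, 1.5]
width: 0.0132
```

```bash
python3 go.py .625 -.2215 .22 -82; python3 - <<'E'
from h import *
P=cloud(grab_frame('scene')); m=np.hypot(P[...,0]-.466,P[...,1]-.225)<.05
q=P[m&(P[...,2]>.068)&(P[...,2]<.12)]; print('flask neck',len(q),q.mean(0),np.percentile(q[:,2],98))
q=P[m&(P[...,2]>.025)&(P[...,2]<.064)]; print(cv2.minAreaRect(q[:,:2].astype(np.float32)*1000),np.percentile(q[:,2],95))
E
```

```text
t 24.6 grasp [0.6252 0.2228 0.0814] yaw -100.0 w 0.0132 F [-1.  -0.1  1.5] -> offset [ 43.7  -7.7 -13.9] turn -18.0
flask neck 14 [0.46903176 0.21928034 0.08761908] 0.10251715071913961
((469.0630187988281, 221.16915893554688), (23.89921760559082, 61.69218444824219), 81.01438903808594) 0.06087708000503735
```

The flask is seated: top at 0.1025 m against 0.102 expected. Lift the lantern and carry it across.

send_rows(
  motion=[
    {"offset": [0, 0, -0.8], "turn": 0},
    {"offset": [0, 0, -2.5], "turn": 0},
    {"offset": [0, 0, -5], "turn": 0},
    {"offset": [0, 0, -7.5], "turn": 0},
    {"offset": [0, 0, -10], "turn": 0},
    {"offset": [0, 0, -12], "turn": 0},
    {"offset": [0.5, 0, -13], "turn": 0},
    {"offset": [1.7, -0.3, -13], "turn": 0},
  ],
)

```text
t: 25.45
eef_pos: [0.6251, 0.2055, 0.3717]
ee_rot: [-3.14, 0.002, -1.745]
force: [0.4, -0.5, -0.6]
width: 0.0136
```

send_rows(
  motion=[
    {"offset": [2, -0.4, 0], "turn": -1},
    {"offset": [5, -0.9, 0], "turn": -3},
    {"offset": [8, -1.4, 0], "turn": -5},
    {"offset": [11, -2, 0], "turn": -7},
    {"offset": [14, -2.5, 0], "turn": -9},
    {"offset": [17, -3, 0], "turn": -11},
    {"offset": [20, -3.5, 0], "turn": -13},
    {"offset": [23, -4, 0], "turn": -15},
  ],
)

```text
t: 26.25
eef_pos: [0.6235, -0.0302, 0.3686]
ee_rot: [3.139, -0.0, -1.483]
force: [0.6, 0.9, -0.4]
width: 0.0136
```

```bash
python3 go.py .625 -.2215 .21 -82
```

```text
t 26.25 grasp [ 0.6231 -0.0302  0.2096] yaw -85.0 w 0.0136 F [ 0.6  0.9 -0.4] -> offset [19.1  1.5 -0. ] turn -3.0
```

send_rows(
  motion=[
    {"offset": [3, 0.2, 0], "turn": -1},
    {"offset": [6, 0.4, 0], "turn": -1.5},
    {"offset": [9, 0.7, 0], "turn": -2},
    {"offset": [12, 0.9, 0], "turn": -3},
    {"offset": [15, 1.2, 0], "turn": -3},
    {"offset": [17.5, 1.4, 0], "turn": -3},
    {"offset": [18.7, 1.5, 0], "turn": -3},
    {"offset": [19.1, 1.5, 0], "turn": -3},
  ],
)

```text
t: 27.05
eef_pos: [0.6252, -0.2213, 0.3687]
ee_rot: [3.139, 0.001, -1.434]
force: [0.2, 1.0, -1.6]
width: 0.0136
```

send_rows(
  motion=[
    {"offset": [0, 0, 1], "turn": 0},
    {"offset": [0, 0, 3], "turn": 0},
    {"offset": [0, 0, 5.5], "turn": 0},
    {"offset": [0, 0, 7], "turn": 0},
    {"offset": [0, 0, 8], "turn": 0},
    {"offset": [0, 0, 8], "turn": 0},
    {"offset": [0, 0, 8], "turn": 0},
  ],
)

```text
t: 27.75
eef_pos: [0.6264, -0.2194, 0.2907]
ee_rot: [-3.141, -0.0, -1.431]
force: [0.2, 0.2, 0.8]
width: 0.0136
```

```bash
python3 go.py .625 -.2215 .0874 -82; python3 - <<'E'
from h import *
f=grab_frame('scene'); cv2.imwrite('pics/s6.png',cv2.resize(f['frame'][190:270,140:240],None,fx=6,fy=6,interpolation=cv2.INTER_CUBIC))
P=cloud(f); p=get_state()['eef_pos']
q=P[(np.hypot(P[...,0]-p[0],P[...,1]-p[1])<.05)&(P[...,2]>.048)&(P[...,2]<.1)]
r=cv2.minAreaRect(q[:,:2].astype(np.float32)*1000); print('held',len(q),r,q[:,2].min())
m=(np.abs(P[...,0]-.625)<.06)&(np.abs(P[...,1]+.2215)<.06)
q=P[m&(P[...,2]>.0115)&(P[...,2]<.03)]; r=cv2.minAreaRect(q[:,:2].astype(np.float32)*1000); print('nest outer',r)
E
```

```text
t 27.75 grasp [ 0.6265 -0.2195  0.1317] yaw -82.0 w 0.0136 F [0.2 0.2 0.8] -> offset [0.2 0.2 4.4] turn 0.0
held 312 ((641.5098266601562, -212.84326171875), (31.241918563842773, 57.82094192504883), 35.63229751586914) 0.0485838314704331
nest outer ((629.8472290039062, -223.75437927246094), (93.4095458984375, 93.76753234863281), 82.56105041503906)
```

View pics/s6.png

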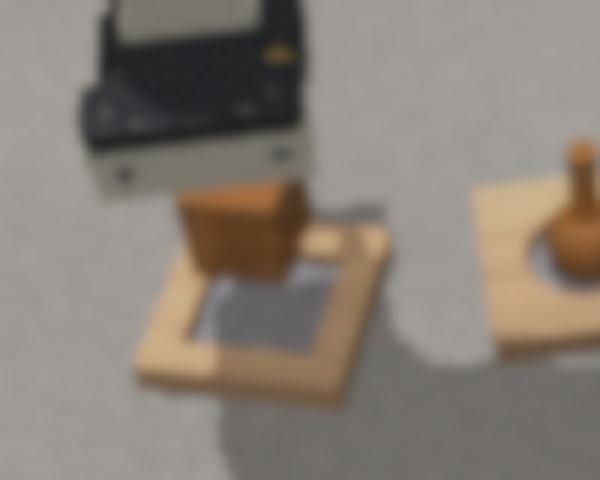

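The lantern's front face runs parallel to the nest's front edge (slopes about 0.12 in both), and its foot sits over the recess allowing for its 44 mm height. Shift 2 mm and lower.

send_rows(
  motion=[
    {"offset": [0.2, 0.2, 1], "turn": 0},
    {"offset": [0.2, 0.2, 2.2], "turn": 0},
    {"offset": [0.2, 0.2, 3.2], "turn": 0},
    {"offset": [0.2, 0.2, 3.8], "turn": 0},
    {"offset": [0.2, 0.2, 4.2], "turn": 0},
    {"offset": [0.2, 0.2, 4.4], "turn": 0},
    {"offset": [0.2, 0.2, 4.45], "turn": 0},
    {"offset": [0.2, 0.2, 4.45], "turn": 0},
  ],
)

```text
t: 28.6
eef_pos: [0.6244, -0.222, 0.2464]
ee_rot: [-3.141, -0.001, -1.431]
force: [-2.0, -0.7, 5.1]
width: 0.0137
```

```bash
python3 go.py .625 -.2215 .0874 -82
```

```text
t 28.6 grasp [ 0.6245 -0.2221  0.0874] yaw -82.0 w 0.0137 F [-2.  -0.7  5.1] -> offset [-0.  -0.1  0. ] turn -0.0
```

In contact at exactly the expected height. Release and rise well clear.

send_rows(
  motion=[
    {"offset": [0, 0, 0], "turn": 0},
    {"offset": [0, 0, 0], "turn": 0},
    {"offset": [0, 0, 0], "turn": 0},
    {"offset": [0, 0, 0], "turn": 0},
    {"offset": [0, 0, 0], "turn": 0},
  ],
  hand=0,
)

```text
t: 29.1
eef_pos: [0.6244, -0.2218, 0.2456]
ee_rot: [-3.142, 0.0, -1.432]
force: [-0.1, 1.7, 0.1]
width: 0.0428
```

send_rows(
  motion=[
    {"offset": [0, 0, -1], "turn": 0},
    {"offset": [0, 0, -3], "turn": 0},
    {"offset": [0, 0, -6], "turn": 0},
    {"offset": [0, 0, -9], "turn": 0},
    {"offset": [0, 0, -12], "turn": 0},
    {"offset": [0, 0, -14], "turn": 0},
    {"offset": [0, 0, -15], "turn": 0},
    {"offset": [0, 0, -15], "turn": 0},
  ],
)

```text
t: 29.9
eef_pos: [0.6244, -0.2219, 0.3976]
ee_rot: [-3.139, -0.001, -1.432]
force: [-0.4, -1.1, -0.3]
width: 0.0437
```

send_rows(
  motion=[
    {"offset": [0, 2, 0], "turn": 0},
    {"offset": [0, 5, 0], "turn": 0},
    {"offset": [1, 9, 0], "turn": 0},
    {"offset": [2.5, 13, 0], "turn": 0},
    {"offset": [4, 17, 0], "turn": 0},
    {"offset": [6, 19, 0], "turn": 0},
    {"offset": [8, 19, 0], "turn": 0},
    {"offset": [8, 19, 0], "turn": 0},
  ],
)

```text
t: 30.7
eef_pos: [0.4465, -0.329, 0.3944]
ee_rot: [3.14, 0.001, -1.434]
force: [-0.0, 1.1, 0.0]
width: 0.0435
```

```bash
python3 - <<'E'
from h import *
from scipy.optimize import least_squares
np.set_printoptions(precision=4,suppress=True)
N={'large':(.4615,.065,.070,.108),'small':(.602,-.080,.042,.080),'lantern':(.625,-.2215,.064,.102),'flask':(.466,.2247,.064,.102)}
for n in('scene','top'):
    f=grab_frame(n); P=cloud(f); C=np.array(f['cam_to_world'])[:3,3]
    cv2.imwrite(f'pics/end_{n}.png',f['frame'])
    for b,(x,y,z0,z1) in N.items():
        q=P[(np.hypot(P[...,0]-x,P[...,1]-y)<.03)&(P[...,2]>z0+.008)&(P[...,2]<z1+.012)]
        if len(q)<5: print(n,b,'few',len(q)); continue
        d=(C-q.mean(0))[:2]; d/=np.linalg.norm(d)
        r=least_squares(lambda c:np.hypot(*(q[:,:2]-c).T)-.007,q[:,:2].mean(0)-d*.005,loss='soft_l1',f_scale=.002)
        print(n,b,len(q),'axis',r.x,'off mm',1000*np.hypot(*(r.x-(x,y))),'top',np.percentile(q[:,2],97),'want',z1)
s=get_state(); print(s['t'],s['eef_pos'],s['force'])
E
```

```text
scene large 50 axis [0.4618 0.064 ] off mm 1.0489324827347684 top 0.10820087377420244 want 0.108
scene small 59 axis [ 0.6041 -0.0796] off mm 2.106501688518779 top 0.07992617558215499 want 0.08
scene lantern 63 axis [ 0.6261 -0.2232] off mm 2.0114667978665937 top 0.10210964531176213 want 0.102
scene flask 50 axis [0.4667 0.2259] off mm 1.3743421914060538 top 0.10250773992468426 want 0.102
top large 17 axis [0.4623 0.0656] off mm 0.966927915241826 top 0.11173956879438413 want 0.108
top small 20 axis [ 0.6033 -0.0775] off mm 2.827774299534322 top 0.0834820074850146 want 0.08
top lantern few 0
top flask 21 axis [0.4662 0.2266] off mm 1.8892497153269716 top 0.10562333320440928 want 0.102
30.8 [ 0.4469 -0.3276  0.3943] [ 0.2562  0.8879 -0.6962]
```

View pics/end_scene.png

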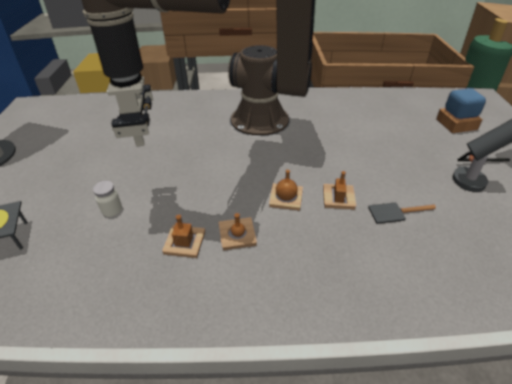

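All four stand in their nests: lantern (182,235), small ball (237,226), large ball (287,190) and flask (341,189). The jar (108,200) and paddle (388,212) are where they were, and the arm is clear. Handing in.

```bash
python3 -c "
from station import *
print(job_done())"
```

```text
the job is handed in; nothing more can be done
None
```

All four glass blanks are in their matching nests, and I handed the job in at about 31 s of the 112 s allowed. Each was gripped by the neck at 14–18 N, lowered until the wrist felt light contact (5–17 N), then released.

- **Position and height:** The scene camera put every axis within about 2 mm of its nest centre (12 mm allowed) and every neck top within 1 mm of its expected height.
- **Top camera:** It agreed on position for three pieces, within 3 mm, but read their tops about 3.5 mm high. It showed this bias at the start too, and the other camera and the contact heights do not support it. It got no reading on the lantern's neck, so the lantern was checked from the scene camera and contact height only.
- **Flask:** The wrist read an 8 N sideways force as the flask touched down. I eased up 0.5 mm before letting go, and it checked as seated and standing straight afterwards.
- **Jar, paddle and arm:** The last picture shows the jar and paddle where they started, judged by eye, and the arm clear of everything.

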